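Tighten the microscope foot's hold-down screw

TASK

The bare microscope stand is held down by two socket screws, each sunk in a rubber-mounted round boss on a toe of its foot. Take the blue-handled T-key from the wooden stand and fit it straight down into the boss with the blue ring, turning it if need be until the hex drops fully home and its collar rests on the boss's rim; then give that screw about a quarter turn clockwise, seen from above, and leave the key standing in it. Do not turn the screw in the white-ringed boss.

Things in the scene. Friction and masses are not known exactly. Their poses are not given: they have to be found in the camera images.
- key_blue: Blue T-key, 0.3 kg, upright in a 56 mm high stand; red and yellow ones, as tall, 90 mm off in its row. Origin at its tip, z up. From the tip: 12 mm tapered nose, hex shank 20 mm across flats (x axis through a flat) to 48 mm, 52 mm wide round collar to 54 mm (now on the stand's top), 18 mm neck, handle bar at 74-96 mm, 80 mm along x, 18 mm along y, centred. Lift 105 mm to clear all.
- socket_blue (a point): Rim centre of the blue-ringed boss, 60 mm wide and high, sprung: gives 12 mm sideways at 1.5 N. z up; turns with its screw. Well: cone 40 mm wide at the rim, 27 mm at the screw head 24 mm down; there a hex socket, 22 mm across flats, x axis through a flat. Key enters if x axes agree mod 60 deg, +-12 deg; further off its nose steers the screw, or its collar stays 13 mm up. Home: tip 48 mm below rim.
- screw_blue (a joint): Turn of the screw in the blue-ringed boss, rad: 0 at the start, growing clockwise seen from above, stops at 0 and 1.75. Stiff (about 0.08 N m), stays where it is left; it follows the key once the hexagon's play (up to 24 degrees) is taken up.
- screw_white (a joint): Turn of the like screw in the twin boss with the white ring, 160 mm from the blue one on the foot's other toe (a 165 mm high pillar stands 150 mm beyond the two), rad: 0 at the start, to be left alone.
Things that resemble listed ones, but are neither listed nor needed, are in the scene too. What is shaped like the key_blue but green or turquoise is not meant. Leave any green look-alike of the part that bears socket_blue alone.

How it is judged:
By the outcome, as a careful person would: the job done as asked, in the order asked, and still so for the second after the job is handed in, with the robot touching nothing.
It also fails if it takes over 45 s, if anything falls off the work surface, if the arm or the gripper's body presses on something with over 40 N, if the wrist force passes 120 N, or if a joint passes its speed limit or range.

ROBOT

A 7-joint arm with a two-finger parallel gripper is mounted at the origin on the work surface. World frame = base frame: x ahead of the robot, y to its left, z up, the work surface at z = 0. Lengths are in m, angles in rad, forces in N, time in s.
With the tool pointing down it reaches from about 0.425 to 1.025 m from the base axis. Payload 9.4 kg.
Tool frame: the origin (TCP) lies between the finger pads; the fingertips stand 22 mm ahead of it and the grasp point (between the pads) lies 3 mm ahead of it; z points along the fingers, y is the direction in which the jaws open and shut (so a half turn about z gives the same grasp; the last joint's range is limited). The gripper opens to 85 mm and grips with 20 to 120 N. Pads are 22 mm wide; open, the fingers measure 114 mm over their backs; the gripper's body (76 mm by 85 mm) begins 54 mm behind the grasp point. The pads swing forward as they close: fully open they stand 13 mm farther back than shut.
Start: joints at [1.254, 0.599, -0.003, 1.599, 0.002, 0.943, -0.08], TCP at [0.172, -0.704, 0.231] pointing down, gripper open.
Joint ranges: [-2.57, 2.57], [-0.35, 1.97], [-1.29, 1.29], [0.11, 2.56], [-1.05, 4.19], [0.11, 1.86], [-2.63, 2.63]. Speed limits (rad/s): [2.22, 2.22, 3.01, 3.01, 3.14, 3.14, 3.14].

INTERFACE

Orientations are given as [roll, pitch, yaw] about the fixed x, y, z axes, in that order (R = Rz(yaw) Ry(pitch) Rx(roll)).
In Python, from cell import bot gives the robot as it stands.
- The arm moves only by the tool move_arm, never from a script. Its argument "commands" is a list of rows, each a list of 3 entries, a list of its own where there are three numbers: the finger opening in mm, from 0 to 85.4, then the shift along the tool's x, y, z in mm, then the turn about the tool's z in degrees. In form: [[jaw, [dx, dy, dz], turn], ...]. A call has 1 to 10 rows; each row shifts and turns the commanded pose from where the row before left it, along the tool's axes as they then stand; what a row does not reach is not made up. A row lasts 1/10 s, in which the tool goes at most 50 mm and 8.59 degrees, less where a joint would pass 70% of its speed; a pose out of reach is approached as far as the arm can. A call with a gripper value outside its range is refused whole. The fingers move at their own pace and stop on an object; the grip force is fixed at half the most. Time passes only in rows, so rows that do not move let the fingers close. It gives the time, the measured TCP pose, the force and the opening at its end, in the units of the state.
- bot.observe(): the state, without advancing time (a new reading comes with each control period).
- bot.read_camera(name): name is "side" or "top"; returns (picture, depth): 400x640x3 uint8, red, green, blue; 400x640 float32, m along the optical axis (not along the pixel's ray), 0 where there is no reading.
- bot.get_calibration(name): a dict with "camera_matrix" (3x3 intrinsics, pixels), "origin" and "rotation" of the camera in the world. Camera axes: x right, y down, z forward; pixel columns grow to the right and rows downward; lengths in m; the calibration is good to about 2 mm. A picture is of the moment at which its call begins. get_calibration takes no time and is no camera call.
- bot.job_done(): hands the job in, once; it reports no verdict.
The state is a dict: "t": time; "q": joint angles; "joint_vel": joint speeds; "tau": joint torques, N m; "ee_pos": TCP position; "tool_rot": TCP orientation; "force": force on the tool from outside, world axes, zero at the start; "wrist_torque": the same for the moment, N m; "gripper_width": finger opening in m.
Only numpy, scipy, OpenCV 4.12 (cv2) and the standard library are available. Lean on these libraries where they do the work, as an engineer would, in place of code of your own. Each camera call takes 0.05 s, during which the arm holds its last target. There are 200 camera calls.

## Working session

There is one attempt and no reset: what is moved stays moved. The work goes in short steps, Python scripts to look and compute and a tool call to move; the robot and the scene stay as the last step left them, time stands still between calls to the robot, and variables do not carry over. Pictures are saved under pics/ and viewed, about 8 in all and at most 12, crops included, and the job is handed in when it is done.

Besides the shell and the picture viewer there is one more tool, called as name(argument=value, ...) on one line, values as JSON. move_arm: Moves the arm, as the interface text tells. Its arguments: {"type":"object","properties":{"commands":{"type":"array","items":{"type":"array"}}},"required":["commands"]}

```bash
mkdir -p pics; ls; cat > h.py <<'E'
import numpy as np, cv2
from cell import bot
def shot(n,fn=None):
    im,d=bot.read_camera(n)
    if fn: cv2.imwrite('pics/'+fn,im[:,:,::-1]); np.save('pics/'+fn+'.npy',d)
    return im,d
def ray(n,u,v):
    c=bot.get_calibration(n);K=np.array(c['camera_matrix']);R=np.array(c['rotation']);o=np.array(c['origin'])
    return o,R@np.linalg.solve(K,[u,v,1.])
def onz(n,u,v,z):
    o,r=ray(n,u,v);return o+r*(z-o[2])/r[2]
def pt(n,u,v,d):
    o,r=ray(n,u,v);return o+r*d
def proj(n,p):
    c=bot.get_calibration(n);K=np.array(c['camera_matrix']);R=np.array(c['rotation'])
    q=K@(R.T@(np.array(p)-c['origin']));return q[:2]/q[2]
E
python3 - <<'E'
from h import *
for n in('top','side'):
    shot(n,n+'0.png');print(n,bot.get_calibration(n))
print(bot.observe())
E
```

```text
pics
top {'camera_matrix': array([[383.88944311,   0.        , 325.34899192],
       [  0.        , 383.88944311, 193.07451892],
       [  0.        ,   0.        ,   1.        ]]), 'origin': array([ 0.32508624, -0.07688773,  1.28158035]), 'rotation': array([-2.97837324, -0.00329703, -1.56262694])}
side {'camera_matrix': array([[361.13254352,   0.        , 325.02373507],
       [  0.        , 361.13254352, 199.22852357],
       [  0.        ,   0.        ,   1.        ]]), 'origin': array([0.34836204, 0.50636048, 0.69694885]), 'rotation': array([-2.35850746,  0.02169886, -2.8690915 ])}
{'t': 0.1, 'q': array([ 1.25426926,  0.60009311, -0.00251404,  1.60005449,  0.00180091,
        0.94289506, -0.07983871]), 'joint_vel': array([-0.00193159, -0.00204603,  0.00141211, -0.00190605,  0.00032518,
        0.00072075, -0.0011989 ]), 'tau': array([ 4.92869920e-03, -7.77987099e+01,  1.57022160e+00, -2.58625764e+01,
        1.26764725e-02,  5.51192992e-03, -6.26103073e-06]), 'ee_pos': array([ 0.17208101, -0.70384474,  0.22986742]), 'tool_rot': array([-3.14015235e+00,  1.51502154e-04,  2.39823289e-01]), 'force': array([-0.72544417,  0.21293788,  0.80011961]), 'wrist_torque': array([-0.00180924,  0.02188103, -0.00239341]), 'gripper_width': 0.08542864131942485}
```

View pics/top0.png

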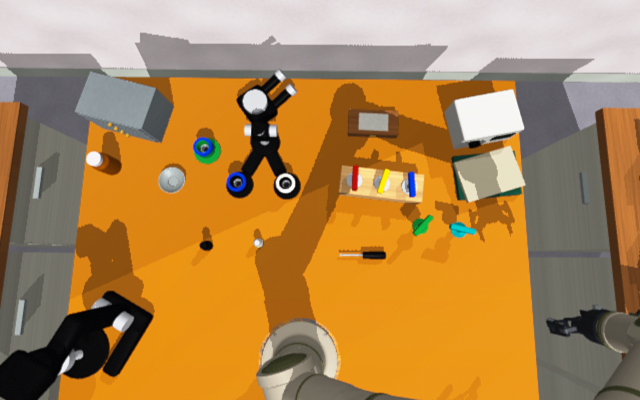

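View pics/side0.png

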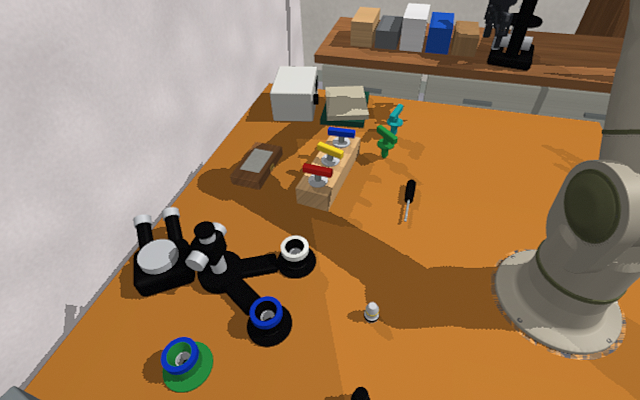

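Top view: the T-keys in the wooden stand are red (355,178), yellow (383,181) and blue (412,184). The loose green (422,225) and turquoise (462,230) ones are decoys. Candidate bosses: (237,182) has a blue ring and sits on the black foot of the stand, so it fits. (206,148) has a blue ring on a green base, so it is the look-alike. (286,183) has the white ring. Next I measure and enlarge.

```bash
sed -i "s/^from cell/from scipy.spatial.transform import Rotation as Ro\nfrom cell/; s/R=np.array(c\['rotation'\])/R=Ro.from_euler('xyz',c['rotation']).as_matrix()/" h.py
python3 - <<'E'
from h import *
T=cv2.imread('pics/top0.png');S=cv2.imread('pics/side0.png');D={'top':np.load('pics/top0.png.npy'),'side':np.load('pics/side0.png.npy')}
for n,I in(('top',T),('side',S)):
    h=cv2.cvtColor(I,cv2.COLOR_BGR2HSV)
    m=cv2.inRange(h,(108,150,60),(128,255,255))
    k,l,st,c=cv2.connectedComponentsWithStats(m)
    for i in range(1,k):
        if st[i,4]<25: continue
        v,u=np.nonzero(l==i); d=D[n][v,u]
        P=np.array([pt(n,a,b,e) for a,b,e in zip(u,v,d) if e>0])
        ct=max(cv2.findContours((l==i).astype('uint8'),0,1)[0],key=len)
        print(n,c[i].round(1),st[i],P.mean(0).round(4),'zpct',np.percentile(P[:,2],[5,50,90,98]).round(3),cv2.minAreaRect(ct))
        top=P[P[:,2]>np.percentile(P[:,2],98)-.012]
        x=top[:,:2]-top[:,:2].mean(0);w,V=np.linalg.eigh(x.T@x);print('  top',top.mean(0).round(4),'bbox mid',((top.max(0)+top.min(0))/2).round(4),'size',np.ptp(top,axis=0).round(3),'yaw',np.degrees(np.arctan2(V[1,1],V[0,1])).round(1))
a=cv2.resize(T[135:215,190:310],None,fx=5,fy=5,interpolation=2)
a=T[140:210,200:300];b=T[155:205,335:435];c=S[250:350,220:330]
a=cv2.resize(a,(400,280),interpolation=2);b=cv2.resize(b,(400,200),interpolation=2);c=cv2.resize(c,(400,364),interpolation=2)
d=cv2.resize(S[120:180,290:370],(400,300),interpolation=2)
L=np.vstack([a,b,np.zeros((110,400,3),'uint8')]);Rr=np.vstack([c,d[:226]])
cv2.imwrite('pics/crop1.png',np.hstack([L,Rr]))
E
```

```text
top [203.4 146.9] [193 137  20  19 153] [0.6784 0.3245 0.0547] zpct [0.007 0.059 0.062 0.064] ((202.75003051757812, 146.25001525878906), (18.384777069091797, 17.677669525146484), 45.0)
  top [0.6759 0.3243 0.0589] bbox mid [0.6775 0.3275 0.0588] size [0.059 0.062 0.013] yaw 60.4
top [236.6 182.1] [227 172  20  20 210] [0.5612 0.2101 0.0528] zpct [0.006 0.058 0.062 0.065] ((236.5, 181.5), (19.0, 19.0), 90.0)
  top [0.5601 0.2101 0.0588] bbox mid [0.5606 0.2101 0.059 ] size [0.06  0.061 0.013] yaw 58.1
top [411.4 184. ] [408 172   8  25 138] [ 0.5507 -0.3482  0.1014] zpct [0.096 0.103 0.106 0.107] ((411.3440856933594, 183.97352600097656), (24.236095428466797, 5.752237796783447), 85.60128784179688)
  top [ 0.5501 -0.3484  0.1026] bbox mid [ 0.5507 -0.3498  0.102 ] size [0.077 0.018 0.012] yaw -178.3
side [439.6  32.5] [425  12  29  42 914] [ 0.3172 -1.2166  0.0741] zpct [0.009 0.088 0.108 0.109] ((439.76800537109375, 32.276004791259766), (22.539567947387695, 42.664180755615234), 10.304845809936523)
  top [ 0.3168 -1.2601  0.1064] bbox mid [ 0.3173 -1.2728  0.104 ] size [0.096 0.21  0.013] yaw 89.7
side [341.  131.8] [328 127  27  11 208] [ 0.5507 -0.3399  0.097 ] zpct [0.087 0.099 0.103 0.104] ((340.9317321777344, 132.0802001953125), (26.40612030029297, 8.23730754852295), 6.709836959838867)
  top [ 0.5508 -0.3407  0.0999] bbox mid [ 0.5509 -0.3449  0.0988] size [0.077 0.024 0.013] yaw -178.4
side [265.9 313.7] [249 297  34  32 539] [0.5605 0.2201 0.055 ] zpct [0.023 0.059 0.06  0.061] ((265.5, 312.5), (31.0, 33.0), 90.0)
  top [0.5586 0.2207 0.0583] bbox mid [0.5613 0.2163 0.056 ] size [0.061 0.062 0.013] yaw 136.8
side [180.2 356.9] [161 337  38  38 585] [0.6748 0.3363 0.0573] zpct [0.051 0.059 0.061 0.061] ((179.5, 355.5000305175781), (32.526912689208984, 39.59797668457031), 45.0)
  top [0.6741 0.336  0.0585] bbox mid [0.6786 0.3328 0.0563] size [0.062 0.062 0.013] yaw 150.9
```

View pics/crop1.png

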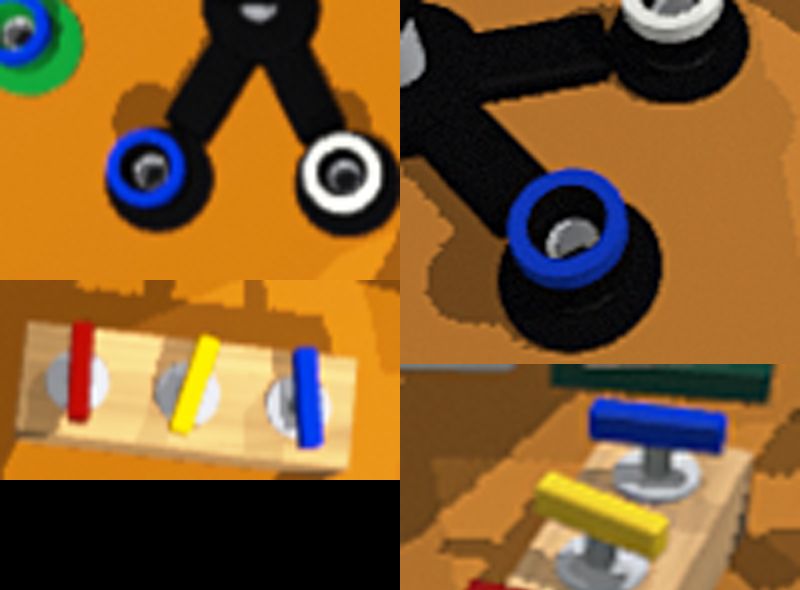

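The crop shows the blue key (crop 308,397) alone with the right colour in the stand row. The blue boss is on the black foot (crop 151,172), with the green look-alike next to it. Both cameras put the key near (0.551, -0.349) with its bar yaw at about 1.7°, and the rim near (0.561, 0.212, 0.060). I move above the key, then turn to yaw of about 181.7° so that wrist range remains for the clockwise turn.

move_arm(commands=[[50,[32,-18,0],0],[50,[32,-18,0],0],[50,[32,-18,0],0],[50,[32,-18,0],0],[50,[32,-18,0],0],[50,[32,-18,0],0],[50,[32,-18,0],0],[50,[32,-18,0],0],[50,[32,-18,0],0],[50,[32,-18,0],0]])

```text
t: 1.1
ee_pos: [0.4411, -0.4521, 0.2304]
tool_rot: [-3.141, 0.0, 0.24]
force: [0.5, -0.1, 0.4]
gripper_width: 0.05
```

move_arm(commands=[[50,[32,-18,0],0],[50,[32,-18,0],0],[50,[32,-18,0],0],[50,[32,-18,0],0],[50,[4,-3,0],-8],[50,[0,0,0],-8],[50,[0,0,0],-8],[50,[0,0,0],-8],[50,[0,0,0],-8],[50,[0,0,0],-8]])

```text
t: 2.1
ee_pos: [0.5505, -0.3491, 0.2303]
tool_rot: [-3.141, 0.0, 1.083]
force: [0.5, -0.0, 0.7]
gripper_width: 0.0503
```

move_arm(commands=[[50,[0,0,0],-8],[50,[0,0,0],-8],[50,[0,0,0],-8],[50,[0,0,0],-8],[50,[0,0,0],-8],[50,[0,0,0],-8],[50,[0,0,0],-8],[50,[0,0,0],-8],[50,[0,0,0],-8],[50,[0,0,0],-8]])

```text
t: 3.1
ee_pos: [0.5504, -0.3492, 0.2303]
tool_rot: [-3.141, -0.001, 2.479]
force: [0.5, 0.2, -0.0]
gripper_width: 0.0501
```

move_arm(commands=[[50,[0,0,0],-8],[50,[0,0,0],-8],[50,[0,0,0],-8],[50,[0,0,0],-8],[50,[0,0,0],-8],[50,[0,0,0],0],[50,[0,0,0],0]])

```text
t: 3.8
ee_pos: [0.5504, -0.3493, 0.2303]
tool_rot: [3.141, -0.0, -3.116]
force: [0.1, -0.1, -0.0]
gripper_width: 0.0497
```

```bash
python3 - <<'E'
from h import *
s=bot.observe();print(s['q'].round(3),s['ee_pos'],s['tool_rot'])
print(onz('side',265.5,312.5,.06),onz('top',236.5,181.5,.06))
E
```

```text
[ 0.99   0.63  -0.813  1.743  0.531  1.004  1.574] [ 0.55040897 -0.34932657  0.23026055] [ 3.14097907e+00 -4.82254956e-04 -3.11552396e+00]
[0.56029355 0.22058678 0.06      ] [0.56177044 0.20877307 0.06      ]
```

move_arm(commands=[[50,[0,0,25],0],[50,[0,0,25],0],[50,[0,0,25],0],[50,[0,0,20],0],[50,[0,0,20],0],[50,[0,0,10],0],[50,[0,0,9],0],[50,[0,0,0],0]])

```text
t: 4.6
ee_pos: [0.5504, -0.349, 0.096]
tool_rot: [3.141, -0.001, -3.112]
force: [0.7, 0.4, 0.2]
gripper_width: 0.05
```

```bash
python3 - <<'E'
from h import *
T,_=shot('top','top1.png');S,_=shot('side','side1.png')
a=cv2.resize(T[145:215,350:450],(400,280));b=cv2.resize(S[80:190,270:400],(400,338))
cv2.imwrite('pics/crop2.png',np.hstack([np.vstack([a,np.zeros((58,400,3),'uint8')]),b])[:,:,::-1])
P=[]
I=cv2.imread('pics/top0.png')
for n,f,(u0,u1,v0,v1) in(('top','top0.png',(222,252,168,198)),('side','side0.png',(240,292,290,335))):
    I=cv2.cvtColor(cv2.imread('pics/'+f),cv2.COLOR_BGR2HSV);D=np.load('pics/'+f+'.npy')
    m=cv2.inRange(I,(108,150,60),(128,255,255))
    P=np.array([pt(n,u,v,D[v,u]) for u in range(u0,u1) for v in range(v0,v1) if m[v,u]])
    Q=P[(P[:,2]>.0575)&(P[:,2]<.07)];A=np.c_[2*Q[:,:2],np.ones(len(Q))]
    x=np.linalg.lstsq(A,(Q[:,:2]**2).sum(1),rcond=None)[0];print(n,len(Q),x[:2],np.sqrt(x[2]+x[0]**2+x[1]**2))
    c,_=cv2.minEnclosingCircle(Q[:,:2].astype('float32'));print(c,_)
E
```

```text
top 120 [0.56134784 0.21080703] 0.026148931948383806
(0.5610299110412598, 0.2101132720708847) 0.031106162816286087
side 379 [0.5615861  0.21647607] 0.026282269123898666
(0.5614924430847168, 0.216538667678833) 0.031159333884716034
```

View pics/crop2.png

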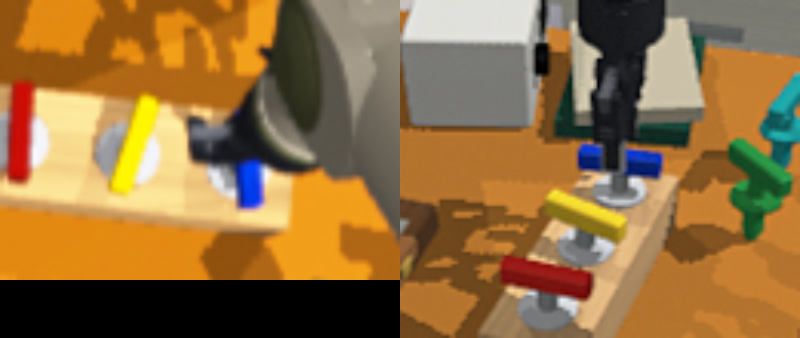

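The fingers straddle the middle of the blue bar (side crop 620,160) and clear the yellow key. I close them.

move_arm(commands=[[0,[0,0,0],0],[0,[0,0,0],0],[0,[0,0,0],0],[0,[0,0,0],0],[0,[0,0,0],0],[0,[0,0,0],0]])

```text
t: 5.3
ee_pos: [0.5511, -0.3491, 0.0975]
tool_rot: [-3.141, 0.001, -3.111]
force: [-1.5, 1.8, 6.0]
gripper_width: 0.0157
```

move_arm(commands=[[0,[0,0,-10],0],[0,[0,0,-10],0],[0,[0,0,-15],0],[0,[0,0,-15],0],[0,[0,0,-15],0],[0,[0,0,-15],0],[0,[0,0,-15],0],[0,[0,0,-15],0],[0,[0,0,-5],0],[0,[0,0,0],0]])

```text
t: 6.3
ee_pos: [0.551, -0.3493, 0.2126]
tool_rot: [-3.141, 0.001, -3.111]
force: [-0.3, 1.2, -3.3]
gripper_width: 0.0157
```

```bash
python3 - <<'E'
from h import *
S,D=shot('side','side2.png')
cv2.imwrite('pics/crop3.png',cv2.resize(S[60:200,260:420],(640,560))[:,:,::-1])
m=cv2.inRange(cv2.cvtColor(S,cv2.COLOR_RGB2HSV),(108,150,60),(128,255,255));m[:60]=0
v,u=np.nonzero(m[:200]);k=(u>280)&(u<400);u=u[k];v=v[k]
P=np.array([pt('side',a,b,D[b,a]) for a,b in zip(u,v)]);Q=P[P[:,2]>np.percentile(P[:,2],95)-.03]
print(len(Q),Q.min(0),Q.max(0),np.median(Q,0)); s=bot.observe();print(s['ee_pos'],s['tool_rot'],s['force'],s['q'])
x=Q[:,:2]-Q[:,:2].mean(0);w,V=np.linalg.eigh(x.T@x);print(np.degrees(np.arctan2(V[1,1],V[0,1])))
# bar bottom slope
E
```

```text
191 [ 0.34836204 -0.35453619  0.19844731] [0.58948854 0.50636048 0.69694885] [ 0.54208903 -0.33849364  0.2112405 ]
[ 0.55057571 -0.34928707  0.21174169] [-3.14129844e+00  1.91619588e-05 -3.11138310e+00] [-0.57070723 -0.34892153 -2.95443368] [ 0.98114677  0.64781145 -0.8011188   1.76088412  0.55232912  0.97272078
  1.55965318]
105.02124760576955
```

View pics/crop3.png

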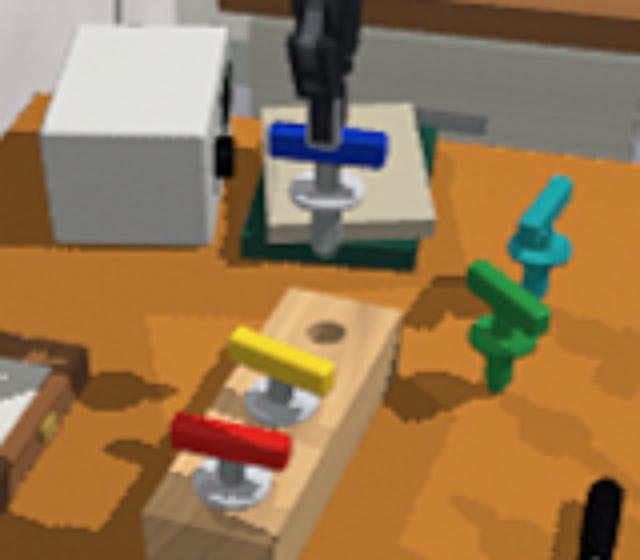

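The blue key hangs upright and centred in the jaws (crop 325,145), with its hole in the stand empty. I carry it over the blue boss at (0.561, 0.214).

move_arm(commands=[[0,[0,10,-8],0],[0,[-1,20,-7],0],[0,[-2,35,0],0],[0,[-2,35,0],0],[0,[-2,35,0],0],[0,[-2,35,0],0],[0,[-2,35,0],0],[0,[-2,35,0],0],[0,[-2,35,0],0],[0,[-2,35,0],0]])

```text
t: 7.35
ee_pos: [0.5574, -0.0354, 0.2271]
tool_rot: [3.141, 0.0, -3.109]
force: [0.4, 0.1, -2.8]
gripper_width: 0.0158
```

move_arm(commands=[[0,[-2,35,0],0],[0,[-2,35,0],0],[0,[-2,35,0],0],[0,[-2,35,0],0],[0,[-1,35,0],0],[0,[-1,35,0],0],[0,[0,25,0],0],[0,[0,12,0],0],[0,[0,6,0],0],[0,[0,0,0],0]])

```text
t: 8.35
ee_pos: [0.56, 0.2148, 0.2267]
tool_rot: [-3.141, -0.0, -3.11]
force: [0.1, -0.3, -2.5]
gripper_width: 0.0156
```

```bash
python3 - <<'E'
from h import *
S,D=shot('side','side3.png')
cv2.imwrite('pics/crop4.png',cv2.resize(S[150:360,180:370],(543,600))[:,:,::-1])
s=bot.observe();print(s['t'],s['ee_pos'],s['tool_rot'],s['force'],s['wrist_torque'],s['q'])
E
```

```text
8.4 [0.56032288 0.21361002 0.22653642] [-3.14065468e+00 -3.79354392e-04 -3.11149218e+00] [ 0.51708941 -0.39617099 -2.37427115] [-0.03399207 -0.02230402 -0.03865422] [ 0.07975194  0.56725523 -0.80871769  1.86486067  0.50741656  0.92889582
  0.63524187]
```

View pics/crop4.png

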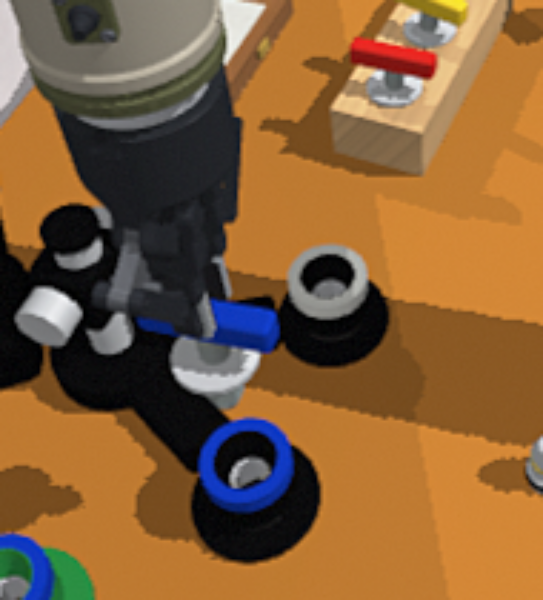

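```bash
python3 - <<'E'
from h import *
S=cv2.imread('pics/side3.png');e=np.array([.5603,.2136,.2265])
f=lambda p:((proj('side',p)-[180,150])*[543/190,600/210]).round(0)
for n,d in(('tip',88.5),('noseTop',76.5),('collarbot',40.5),('collartop',34.5)): print(n,f(e-[0,0,d/1e3]))
print('rim',f([.5613,.2137,.06]),'headz36',f([.5613,.2137,.036]))
print('axis rim', f([.5603,.2136,.06]))
E
```

```text
tip [231. 393.]
noseTop [228. 383.]
collarbot [219. 349.]
collartop [217. 344.]
rim [247. 455.] headz36 [252. 472.]
axis rim [248. 455.]
```

The projected tip-to-rim offset matches the picture to within a few mm, and the rim shows the same small camera bias as the key. I descend.

move_arm(commands=[[0,[0,0,15],0],[0,[0,0,20],0],[0,[0,0,20],0],[0,[0,0,15],0],[0,[0,0,8],0],[0,[0,0,5],0],[0,[0,0,5],0],[0,[0,0,5],0],[0,[0,0,0],0]])

```text
t: 9.3
ee_pos: [0.5605, 0.2143, 0.1334]
tool_rot: [-3.141, -0.0, -3.111]
force: [-0.2, -0.4, -2.2]
gripper_width: 0.0156
```

move_arm(commands=[[0,[0,0,4],0],[0,[0,0,4],0],[0,[0,0,4],0],[0,[0,0,4],0],[0,[0,0,2],0],[0,[0,0,0],0]])

```text
t: 9.9
ee_pos: [0.5604, 0.2143, 0.1153]
tool_rot: [-3.141, -0.001, -3.111]
force: [-0.5, -0.7, -2.7]
gripper_width: 0.0158
```

move_arm(commands=[[0,[0,0,2],0],[0,[0,0,1],0],[0,[0,0,1],0],[0,[0,0,0],0]])

```text
t: 10.3
ee_pos: [0.5605, 0.2143, 0.1115]
tool_rot: [-3.142, -0.0, -3.111]
force: [0.1, -0.2, -1.7]
gripper_width: 0.0157
```

move_arm(commands=[[0,[0,0,2],0],[0,[0,0,1],0],[0,[0,0,1],0],[0,[0,0,0],0]])

```text
t: 10.7
ee_pos: [0.5605, 0.2144, 0.1075]
tool_rot: [-3.142, -0.0, -3.111]
force: [-0.4, -0.3, -2.7]
gripper_width: 0.0158
```

```bash
python3 - <<'E'
from h import *
s=bot.observe();print(s['ee_pos'],s['force'],s['wrist_torque'])
E
```

```text
[0.56046543 0.21438052 0.10745373] [-0.44562612 -0.33009873 -2.74469376] [-6.12424315e-02 -4.51051139e-02  5.89351601e-05]
```

move_arm(commands=[[0,[0,0,2],0],[0,[0,0,2],0],[0,[0,0,1],0],[0,[0,0,1],0],[0,[0,0,0],0]])

```text
t: 11.2
ee_pos: [0.5607, 0.2145, 0.1017]
tool_rot: [3.141, 0.0, -3.111]
force: [0.5, -0.2, -1.9]
gripper_width: 0.0156
```

move_arm(commands=[[0,[0,0,1],0],[0,[0,0,1],0],[0,[0,0,0],0]])

```text
t: 11.5
ee_pos: [0.5618, 0.2155, 0.1012]
tool_rot: [3.14, 0.003, -3.111]
force: [-0.5, -0.3, 11.7]
gripper_width: 0.0153
```

```bash
python3 - <<'E'
from h import *
S,D=shot('side','side4.png')
cv2.imwrite('pics/crop5.png',cv2.resize(S[270:345,210:310],(800,600),interpolation=2)[:,:,::-1])
s=bot.observe();print(s['t'],s['ee_pos'],s['force'],s['wrist_torque'])
E
```

```text
11.55 [0.56170716 0.21540882 0.10121321] [-0.12000481 -0.38989942 11.05157423] [-0.3292831   0.06561776 -0.00954712]
```

View pics/crop5.png

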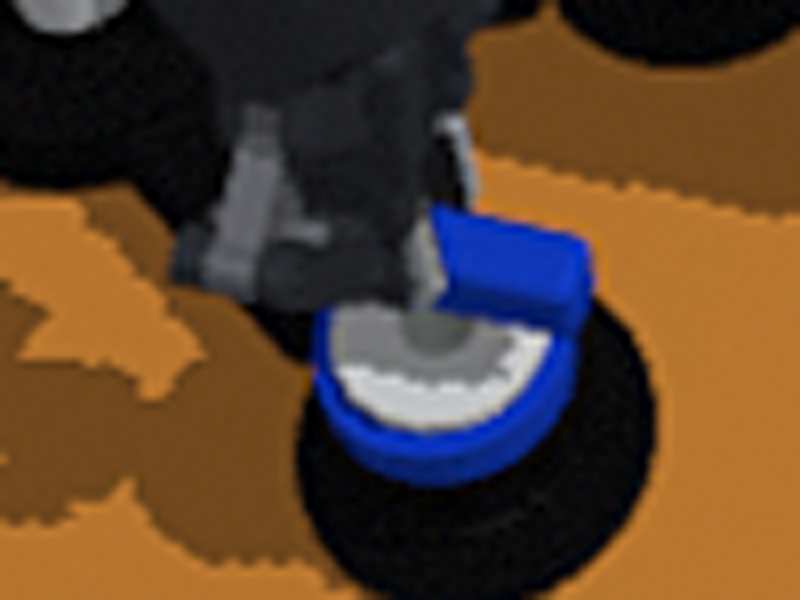

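The collar sits on the blue rim (crop 430,390) and contact came at TCP z 0.101, which is home, with no block 13 mm up. I unload slightly, then turn clockwise in small steps, watching the torque for the point where the play is taken up.

move_arm(commands=[[0,[0,0,-1],0],[0,[0,0,-1],0],[0,[0,0,0],0]])

```text
t: 11.85
ee_pos: [0.5605, 0.2142, 0.1016]
tool_rot: [-3.141, -0.0, -3.111]
force: [0.1, -0.0, 0.3]
gripper_width: 0.0159
```

```bash
cat > o.py <<'E'
from h import *
s=bot.observe();print(s['t'],s['ee_pos'].round(4),'yaw',np.degrees(s['tool_rot'][2]).round(2),s['force'].round(2),s['wrist_torque'].round(3),s['tau'][6].round(3),s['q'][6].round(3))
E
python3 o.py
```

```text
11.85 [0.5605 0.2142 0.1016] yaw -178.26 [ 0.08 -0.    0.33] [-0.154  0.025 -0.035] 0.016 0.484
```

move_arm(commands=[[0,[0,0,0],2],[0,[0,0,0],2],[0,[0,0,0],0]])

```text
t: 12.15
ee_pos: [0.5605, 0.2144, 0.1016]
tool_rot: [-3.141, -0.0, 3.1]
force: [-0.2, -1.1, -0.5]
gripper_width: 0.0161
```

```bash
python3 o.py
```

```text
12.15 [0.5605 0.2144 0.1016] yaw 177.63 [-0.2  -1.08 -0.46] [-0.153 -0.022  0.004] -0.396 0.427
```

move_arm(commands=[[0,[0,0,0],2],[0,[0,0,0],2],[0,[0,0,0],0]])

```text
t: 12.45
ee_pos: [0.5605, 0.2144, 0.1016]
tool_rot: [-3.141, -0.0, 3.031]
force: [0.7, 0.1, -0.9]
gripper_width: 0.0159
```

```bash
python3 o.py
```

```text
12.45 [0.5605 0.2144 0.1016] yaw 173.64 [ 0.67  0.05 -0.92] [-0.144 -0.019  0.081] -0.443 0.372
```

move_arm(commands=[[0,[0,0,0],2],[0,[0,0,0],2],[0,[0,0,0],0]])

```text
t: 12.75
ee_pos: [0.5605, 0.2143, 0.1016]
tool_rot: [-3.141, -0.0, 2.961]
force: [-0.1, -0.6, -2.3]
gripper_width: 0.016
```

```bash
python3 o.py
```

```text
12.75 [0.5605 0.2143 0.1016] yaw 169.63 [-0.11 -0.62 -2.25] [-0.15  -0.017  0.038] -0.437 0.316
```

move_arm(commands=[[0,[0,0,0],2],[0,[0,0,0],2],[0,[0,0,0],0]])

```text
t: 13.05
ee_pos: [0.5605, 0.2143, 0.1016]
tool_rot: [-3.141, -0.0, 2.891]
force: [0.3, 0.3, -2.7]
gripper_width: 0.0157
```

```bash
python3 o.py
```

```text
13.05 [0.5605 0.2143 0.1016] yaw 165.63 [ 0.33  0.28 -2.68] [-0.109 -0.024  0.051] -0.433 0.261
```

move_arm(commands=[[0,[0,0,0],2],[0,[0,0,0],2],[0,[0,0,0],0]])

```text
t: 13.35
ee_pos: [0.5605, 0.2144, 0.1016]
tool_rot: [-3.141, -0.0, 2.821]
force: [-0.2, -0.2, -2.0]
gripper_width: 0.0157
```

```bash
python3 o.py
```

```text
13.35 [0.5605 0.2144 0.1016] yaw 161.64 [-0.18 -0.16 -2.04] [-0.1    0.018  0.047] -0.43 0.207
```

Reaction torque stepped from about -0.02 to +0.05 N m between yaw 177.6° and 173.6°, which agrees with the 0.08 N m screw, so the play was taken up near 175.5°. The goal yaw is about 85°, so 76.5° more clockwise.

move_arm(commands=[[0,[0,0,0],5],[0,[0,0,0],5],[0,[0,0,0],5],[0,[0,0,0],5],[0,[0,0,0],5],[0,[0,0,0],5],[0,[0,0,0],5],[0,[0,0,0],5],[0,[0,0,0],0]])

```text
t: 14.25
ee_pos: [0.5604, 0.2145, 0.1016]
tool_rot: [-3.141, 0.0, 2.124]
force: [-0.2, 0.3, -2.3]
gripper_width: 0.0159
```

```bash
python3 o.py
```

```text
14.25 [0.5604 0.2145 0.1016] yaw 121.68 [-0.22  0.33 -2.31] [-0.14   0.036 -0.043] -0.916 -0.324
```

move_arm(commands=[[0,[0,0,0],5],[0,[0,0,0],5],[0,[0,0,0],5],[0,[0,0,0],5],[0,[0,0,0],5],[0,[0,0,0],5],[0,[0,0,0],4],[0,[0,0,0],2.5],[0,[0,0,0],0]])

```text
t: 15.15
ee_pos: [0.5604, 0.2146, 0.1016]
tool_rot: [-3.141, 0.0, 1.49]
force: [0.1, -0.6, -1.9]
gripper_width: 0.0157
```

```bash
python3 o.py
```

```text
15.15 [0.5604 0.2146 0.1016] yaw 85.36 [ 0.08 -0.58 -1.88] [0.022 0.072 0.01 ] -0.506 -0.784
```

```bash
cat > a.py <<'E'
from h import *
W=[]
for i in range(10):
    bot.read_camera('side');s=bot.observe();W.append([s['wrist_torque'][2],s['tau'][6]])
W=np.array(W);print(s['t'],np.degrees(s['tool_rot'][2]).round(2),W.mean(0).round(4),W.std(0).round(4))
E
python3 a.py
```

```text
15.65 85.26 [ 0.0403 -0.0698] [0.0307 0.0509]
```

move_arm(commands=[[0,[0,0,0],-3],[0,[0,0,0],-3],[0,[0,0,0],0]])

```text
t: 15.95
ee_pos: [0.5606, 0.2143, 0.1017]
tool_rot: [3.142, -0.0, 1.593]
force: [-0.9, -0.5, -1.7]
gripper_width: 0.0156
```

```bash
python3 a.py
```

```text
16.45 91.23 [0.0026 0.0296] [0.0298 0.0795]
```

The averaged torque is 0.04 N m while turning and about 0 after backing off 6° into the play, so the key was driving the screw. I set the collar down and release.

move_arm(commands=[[0,[0,0,0.5],0],[0,[0,0,0],0],[25,[0,0,0],0],[40,[0,0,0],0],[50,[0,0,0],0],[50,[0,0,0],0],[50,[0,0,0],0],[50,[0,0,0],0]])

```text
t: 17.25
ee_pos: [0.5606, 0.2144, 0.1011]
tool_rot: [-3.142, -0.0, 1.592]
force: [-0.3, 0.3, 0.3]
gripper_width: 0.05
```

move_arm(commands=[[50,[0,0,-5],0],[50,[0,0,-10],0],[50,[0,0,-20],0],[50,[0,0,-25],0],[50,[0,0,-30],0],[50,[0,0,-30],0],[50,[0,0,-30],0],[50,[0,0,0],0]])

```text
t: 18.05
ee_pos: [0.5622, 0.2154, 0.2562]
tool_rot: [3.135, -0.003, 1.592]
force: [0.2, 0.2, -0.4]
gripper_width: 0.0499
```

```bash
python3 o.py; python3 - <<'E'
from h import *
S,D=shot('side','side5.png');T,DT=shot('top','top5.png')
b=cv2.resize(S[240:350,190:340],(600,440),interpolation=2)
cv2.imwrite('pics/crop6.png',b[:,:,::-1])
m=cv2.inRange(cv2.cvtColor(S,cv2.COLOR_RGB2HSV),(108,150,60),(128,255,255))
P=np.array([pt('side',u,v,D[v,u]) for v,u in zip(*np.nonzero(m)) if 230<u<320 and 250<v<345])
Q=P[(P[:,2]>.08)&(P[:,2]<.13)];x=Q[:,:2]-Q[:,:2].mean(0);w,V=np.linalg.eigh(x.T@x)
print(len(Q),'bar z',np.percentile(Q[:,2],[5,95,99]),'mid',(Q.max(0)+Q.min(0))/2,'yaw',np.degrees(np.arctan2(V[1,1],V[0,1])))
E
```

```text
18.05 [0.5622 0.2154 0.2562] yaw 91.23 [ 0.18  0.23 -0.43] [ 0.04   0.001 -0.043] 0.192 -0.621
470 bar z [0.09581485 0.10849551 0.10938636] mid [0.56089743 0.2176404  0.09988234] yaw 91.50922755238629
```

View pics/crop6.png

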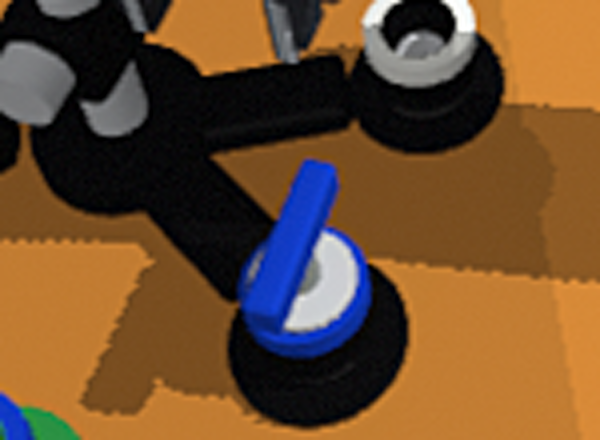

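The key stands upright in the blue boss with its collar on the rim (crop 305,280). The bar top is at 0.108 m, which is the expected home height. The bar yaw of 91.5° shows it turned with the gripper. The gripper is clear.

move_arm(commands=[[50,[0,0,0],0],[50,[0,0,0],0]])

```text
t: 18.35
ee_pos: [0.5601, 0.2141, 0.2503]
tool_rot: [-3.14, 0.001, 1.593]
force: [-0.3, -0.4, -0.3]
gripper_width: 0.05
```

```bash
python3 -c "
from cell import bot
print(bot.job_done())"
```

```text
the job is handed in; nothing more can be done
None
```

The blue T-key is standing fully home in the blue-ringed boss, and I turned that screw about a quarter turn clockwise. I handed the job in at about 18 s. The white-ringed boss and the look-alikes were not touched.

- **Fit:** The key went straight in with no catch 13 mm up. The collar met the rim at the expected height, and after release the bar's top measured 0.108 m, as it should when home.
- **Turn:** The key turned clockwise by 96.5° in all, then back 6° inside the hexagon's play before I let go. The bar's yaw of 91.5° in the last picture matches the gripper's 91.2°, so the grip did not slip.
- **Less certain:** I could not see the screw's own angle. I judged from the wrist torque that the play was taken up about 6° into the turn, which puts the screw at roughly 90° (80° to 96° at the extremes). Single torque readings were noisy and two of them during the turn showed no clear load. An average of ten readings showed 0.04 N m at the end of the turn and about 0 after backing off. The screw is said to need about 0.08 N m.

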